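# Clamp the glued wooden box with a one-hand bar clamp

## Task

The wooden box between the jaws of the one-hand bar clamp has just been glued: swing its lid fully shut so that it keeps the box square, then squeeze and let go of the clamp's trigger, stroke after stroke, until the jaws have closed squarely on both ends of the box. Finish while still holding the trigger squeezed against the handle, so that the box stays gripped snugly, flat on the desk, but is never crushed. Move the jaw by the trigger only, not by hand, and leave the glue bottle, the eraser and the memory stick where they are.

Things in the scene. Friction and masses are not known exactly. Their poses are not given: they have to be found in the camera images.
- clamp: One-hand bar clamp, black plastic, loose, 0.55 kg, 34 mm high, 290 mm long, lying on its side. Origin on the desk under the bar's centre line, at the housing; z up; y along the bar to the sliding jaw. Jaws reach out to +x; handle and trigger stick out to -x, as far as x -127 mm. Fixed jaw with a smooth pad on the housing: face in the plane y +40, x 27 to 85, z 2 to 36 mm.
- clamp_bar: Steel bar with the sliding jaw on its far end. Jaw: x -15 to 89, z 0 to 36 mm. Origin and axes are the clamp's, shifted along -y by the value of joint jaw_travel; in its own frame the jaw's face is the plane y = +195 mm. Bar: x -9 to 9, z 11 to 25 mm. Not to be touched by the robot.
- jaw_travel (a joint): Travel of bar and sliding jaw towards the fixed jaw, m. Opening between the jaw faces = 0.155 minus this; the box is tight at about 0.045. Starts at 0 to 0.020. A ratchet (6 mm teeth) keeps it from running back when the trigger is let go, but the squeeze on the box is then lost.
- trigger_angle (a joint): Trigger angle, rad: 0 out, 0.28 fully squeezed. A full stroke draws the bar in by two teeth, 12 mm; the trigger must then be let go right out (spring return) to take the next teeth. The loose clamp shifts a little under a squeeze: see that the fingers do not keep the trigger in. Once the box is tight the trigger stops short of 0.28.
- clamp_trigger: Grey trigger beside the handle on its +y side, 10 mm thick in y, z 5 to 29, clamp x -36 to -90 mm. Turns about an upright pin at clamp x +26.5, y +14 mm (its origin; lever along its own -x). At trigger_grip a squeeze of 2 to 5 N moves it; each further newton puts about 1.5 N on the box: 12 N there gives about 14 N.
- trigger_grip (a point): Point on the front (+y) face of the trigger, 78.5 mm from its pin, 17 mm above the desk: place for one finger.
- handle_grip (a point): Point on the back (-y) face of the handle at clamp x -52, y -23 mm, 17 mm above the desk: place for the other finger. Handle: straight, 15 mm thick (y -23 to -8), x -28 to -120, z 0 to 34 mm. Across handle and trigger here: about 53 mm with the trigger out, 31 mm fully squeezed.
- wood_box: Painted wooden box with hinged lid, loose, 0.4 kg, between the jaws, its y along the bar within 2 degrees. Origin: centre of the underside; x -32 to 34, y -55 to 55 mm, 46 mm high, 55 mm with the lid shut. Hinges at +x (away from the bar). The jaws bear on its ends (y = -55, +55): 5 to 45 N is a good grip, 60 N even for a moment crushes it.
- wood_box_lid (a joint): Lid angle, rad: 0 shut, 1.57 upright; starts at 1.45 to 1.70. A stiff hinge (0.02 N m): the lid stays nearly wherever it is left.
- lid_lip (a point): Centre of the lip on the lid's free edge; 50 mm above the desk when shut. Lid: 9 mm thick, 113 mm wide, reaching 70 mm from the hinge.
- lid_hinge (a point): Centre of the hinge line, at the box's x +35.5, z 46.5 mm; the line runs along the box's y.
- glue_bottle: White bottle of wood glue, 44 mm in diameter, 130 mm high, standing; origin at the centre of its underside. Leave alone.
- eraser: Eraser in a paper sleeve, 21x52x12 mm, lying; origin at the centre of its underside. Leave alone.
- usb_stick: Memory stick, 18x48x8 mm, lying; origin at the centre of its underside. Leave alone.
Things that resemble listed ones, but are neither listed nor needed, are in the scene too. Leave any blue look-alike of the wood_box alone.

How it is judged:
By the outcome, as a careful person would: the job done as asked, in the order asked, and still so for the second after the job is handed in, while the arm keeps its last pose, push and grip.
It also fails if it takes over 58 s, if anything falls off the work surface, if the arm or the gripper's body presses on something with over 40 N, if the wrist force passes 120 N, or if a joint passes its speed limit or range.

## Robot

A 6-joint arm with a two-finger parallel gripper is mounted at the origin on the work surface; the furniture and walls round the work are solid. World frame = base frame: x ahead of the robot, y to its left, z up, the work surface at z = 0. Lengths are in mm, angles in degrees, forces in N, time in s.
With the tool pointing down it reaches from about 300 to 850 mm from the base axis. Payload 4.2 kg.
Tool frame: the origin (TCP) lies on the centre line of the jaws, within the pads' length; the fingertips stand 14 mm ahead of it and the grasp point (between the pads) lies 5 mm behind it; z points along the fingers, y is the line along which they close (so a half turn about z gives the same grasp; the last joint's range is limited). The gripper opens to 91 mm and grips with 3 to 60 N. Pads are 32 mm wide; open, the fingers measure 118 mm over their backs; the gripper's body (76 mm by 178 mm) begins 60 mm behind the grasp point.
Start: joints at [-75.63, 18.312, 89.639, -0, 72.044, -1.146], TCP at [153.816, -554.06, 227.976] pointing down, gripper open.
Joint ranges: [-177.97, 177.97], [-48.28, 115.42], [12.27, 149.76], [-77.06, 257.06], [2.81, 150.46], [-146.56, 146.56]. Speed limits (degrees/s): [147.25, 147.25, 180, 180, 180, 180].

## Interface

Orientations are given as [roll, pitch, yaw] about the fixed x, y, z axes, in that order (R = Rz(yaw) Ry(pitch) Rx(roll)).
In Python, from workcell import env gives the robot as it stands.
- The arm moves only by the tool arm_command, never from a script. Its argument "motion" is a list of rows, each an object with "offset": the shift along the tool's x, y, z in m, a list of three; "spin": the turn about the tool's z in rad. In form: [{"offset": [tx, ty, tz], "spin": spin}, ...]. A call has 1 to 5 rows; each row shifts and turns the commanded pose from where the row before left it, along the tool's axes as they then stand; what a row does not reach is not made up. A row lasts 1/8 s, in which the tool goes at most 62.5 mm and 10.7 degrees, less where a joint would pass 70% of its speed; a pose out of reach is approached as far as the arm can. A call with a gripper value outside its range is refused whole. "jaw" is the finger opening in m, from 0 to 0.0912, set as the call begins (left out, the last holds). The fingers move at their own pace and stop on an object; "newtons" is the grip in N (left out, the last holds). Time passes only in rows, so rows that do not move let the fingers close. It gives the time, the measured TCP pose, the force, the opening and the grip force at its end, in the units of the state.
- env.state(): the state, without advancing time (a new reading comes with each control period).
- env.grab_frame(name): name is "side" or "top"; returns (picture, depth): 420x560x3 uint8, blue, green, red; 420x560 float32, mm along the optical axis (not along the pixel's ray), 0 where there is no reading.
- env.camera_model(name): a dict with "fx", "fy", "cx", "cy" (pixels), "k1" (the pictures are not rectified: a ray, as slopes to the right and down, at radius r is drawn at 1 + k1 r^2 times it, then the intrinsics apply), "eye" and "rotation" of the camera in the world. Camera axes: x right, y down, z forward; pixel columns grow to the right and rows downward; lengths in mm; the calibration is good to about 2 mm. A picture is of the moment at which its call begins. camera_model takes no time and is no camera call.
- env.job_done(): hands the job in; it is judged then, once.
Trained networks look in the newest picture that a camera, given by its name, has taken for a name from the list of things; names that differ only in an ending like _2 or _b are one class to them, and where a whole thing is asked for, a point or a joint stands for the part that bears it (a point fixed in the world has none). Each returns a list of dicts, best first, with "score" (0 to 1); they miss things now and then, are a little off and sometimes report something else, mostly with a low value. They report only what shows in the picture. A call takes as long as a camera call. They do not tell look-alikes from the thing itself.
- env.boxes_of(camera, target): "bbox" ([left, top, right, bottom] in pixels, round what is visible of it).
- env.pinpoint(camera, target): "location" ([column, row] in pixels: a listed point, or the origin of a listed thing).
The state is a dict: "time_s": time; "qpos": joint angles; "qvel": joint speeds; "effort": joint torques, N m; "ee_pos": TCP position; "ee_rot": TCP orientation; "force": force on the tool from outside, world axes, zero at the start; "torque": the same for the moment, N m; "gripper_width": finger opening in mm; "gripper_force": force on a finger pad.
Only numpy, scipy, OpenCV 4.12 (cv2) and the standard library are available. Lean on these libraries where they do the work, as an engineer would, in place of code of your own. Each camera call takes 0.05 s, during which the arm holds its last target. There are 200 camera calls.

## Working session

There is one attempt and no reset: what is moved stays moved. The work goes in short steps, Python scripts to look and compute and a tool call to move; the robot and the scene stay as the last step left them, time stands still between calls to the robot, and variables do not carry over. Pictures are saved under pics/ and viewed, at most 10 in all, crops included, and the job is handed in when it is done.

Besides the shell and the picture viewer there is one more tool, called after ">>>" as name(argument=value, ...), one argument or row to a line, values as JSON. arm_command: Moves the arm, as the interface text tells. Its arguments: {"type":"object","properties":{"motion":{"type":"array"},"jaw":{"type":"number"},"newtons":{"type":"number"}},"required":["motion"]}

```bash
mkdir -p pics
cat > h.py <<'E'
import numpy as np, cv2
from workcell import env
from scipy.spatial.transform import Rotation as R
def cam(n):
    m=env.camera_model(n); return m,np.array(m["eye"],float),np.array(m["rotation"],float)
def ray(n,uv):
    m,e,r=cam(n); K=np.array([[m["fx"],0,m["cx"]],[0,m["fy"],m["cy"]],[0,0,1.]])
    p=cv2.undistortPoints(np.array([[uv]],float),K,np.array([m["k1"],0,0,0.]))[0,0]
    return e,r@np.array([p[0],p[1],1.])
def atz(n,uv,z):
    e,d=ray(n,uv); return e+d*(z-e[2])/d[2]
def proj(n,P):
    m,e,r=cam(n); K=np.array([[m["fx"],0,m["cx"]],[0,m["fy"],m["cy"]],[0,0,1.]])
    c=(np.atleast_2d(P)-e)@r
    return cv2.projectPoints(c.reshape(-1,1,3),np.zeros(3),np.zeros(3),K,np.array([m["k1"],0,0,0.]))[0][:,0]
def cloud(n,D,mask=None):
    v,u=np.nonzero((D>0) if mask is None else (D>0)&mask)
    m,e,r=cam(n); K=np.array([[m["fx"],0,m["cx"]],[0,m["fy"],m["cy"]],[0,0,1.]])
    p=cv2.undistortPoints(np.stack([u,v],1).astype(float)[:,None],K,np.array([m["k1"],0,0,0.]))[:,0]
    return (np.c_[p,np.ones(len(p))]*D[v,u][:,None])@r.T+e,u,v
E
python3 - <<'E'
from h import *
for n in("top","side"):
    im,D=env.grab_frame(n); cv2.imwrite(f"pics/{n}0.png",im); np.save(f"{n}0.npy",D)
    m,e,r=cam(n); print(n,e,r.tolist(),m["fx"],m["k1"])
    for t in["clamp","clamp_bar","clamp_trigger","trigger_grip","handle_grip","wood_box","lid_lip","lid_hinge","glue_bottle","eraser","usb_stick"]:
        print(t,[(np.round(x["location"]),round(x["score"],2)) for x in env.pinpoint(n,t)][:3])
print(env.state())
E
```

```text
top [ 385.20309054 -204.53142119  957.32225685] [-168.79034714193355, 1.6755766672436536, -91.67535844747404] 413.3753863239094 -0.04039353203027228
clamp [(array([262., 224.]), 0.77), (array([269., 245.]), 0.37)]
clamp_bar [(array([270., 226.]), 0.94)]
clamp_trigger [(array([266., 244.]), 0.6)]
trigger_grip [(array([243., 239.]), 0.65), (array([269., 224.]), 0.42), (array([346., 152.]), 0.23)]
handle_grip [(array([268., 246.]), 0.6)]
wood_box [(array([283., 322.]), 0.76), (array([335., 270.]), 0.72), (array([228., 190.]), 0.7)]
lid_lip [(array([356., 282.]), 0.91), (array([226., 162.]), 0.75), (array([268., 320.]), 0.73)]
lid_hinge [(array([302., 318.]), 0.97), (array([333., 256.]), 0.78)]
glue_bottle [(array([350., 153.]), 0.66)]
eraser [(array([371., 212.]), 0.66)]
usb_stick [(array([194., 132.]), 0.62)]
side [  476.98691546 -1037.86882633   639.33173428] [-123.67334533669057, -0.7500457590826725, -3.9054370835549617] 500.50079421122973 -0.04520715321346811
clamp [(array([276., 220.]), 0.58)]
clamp_bar [(array([272., 229.]), 0.95)]
clamp_trigger []
trigger_grip [(array([259., 206.
[... 470 characters left out ...]
[369., 180.]), 0.63)]
{'time_s': 1.2, 'qpos': array([-7.56304635e+01,  1.83103564e+01,  8.96391681e+01,  5.58380257e-04,
        7.20434767e+01, -1.14583495e+00]), 'qvel': array([-0.04539401, -0.06278992,  0.00437106, -0.03799264,  0.1006107 ,
       -0.01651636]), 'effort': array([ 2.64529699e-04, -4.12358022e+01, -2.32235116e+01,  7.25863315e-02,
        3.77907429e-02, -1.19116544e-05]), 'ee_pos': array([ 153.81869862, -554.0590721 ,  227.99027308]), 'ee_rot': array([ 1.79992992e+02, -3.91139061e-04,  1.55151994e+01]), 'force': array([-1.23234557, -0.87919606,  0.47263513]), 'torque': array([-0.01794857,  0.03277457,  0.00764911]), 'gripper_force': 0.0, 'gripper_width': 91.04533190842635}
```

```bash
sed -i 's/np.array(m\["rotation"\],float)/R.from_euler("xyz",np.array(m["rotation"],float),degrees=True).as_matrix()/' h.py
python3 - <<'E'
import cv2
a=cv2.imread("pics/top0.png")[90:390,140:440];b=cv2.imread("pics/side0.png")
cv2.imwrite("pics/top0c.png",cv2.resize(a,(600,600),interpolation=cv2.INTER_CUBIC))
E
```

```text
(no output)
```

View pics/top0c.png

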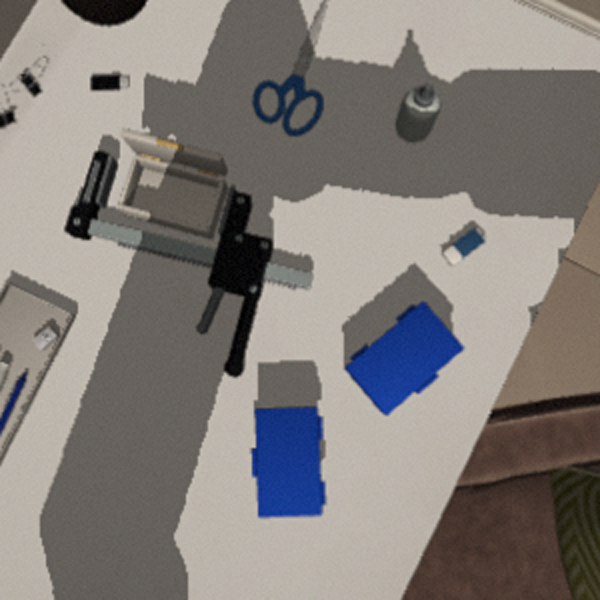

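View pics/side0.png

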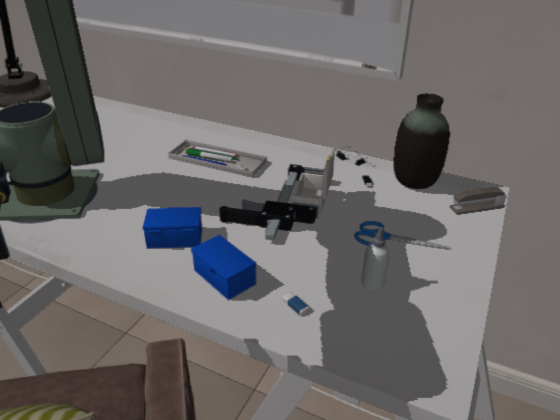

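Run:
```python
from h import *
im=cv2.imread("pics/top0.png");D=np.load("top0.npy")
for t,uv,z in[("clamp",(262,224),0),("bar",(270,226),0),("handle",(268,246),17),("trig",(243,239),17),("lip",(226,162),110),("box",(228,190),0)]:
    print(t,atz("top",uv,z).round(1))
S=("side",(276,220),0),("side",(272,229),0)
for n,uv,z in S: print(n,atz(n,uv,z).round(1))
P,u,v=cloud("top",D)
c=atz("top",(250,215),30); print("centre",c)
# ortho at z=34 and depth heights
W=300;s=2
gx,gy=np.meshgrid(c[0]+W/2-np.arange(W*s)/s, c[1]+W/2-np.arange(W*s)/s,indexing="ij")
q=proj("top",np.stack([gx.ravel(),gy.ravel(),np.full(gx.size,34.)],1)).astype(np.float32).reshape(W*s,W*s,2)
o=cv2.remap(im,q[...,0],q[...,1],cv2.INTER_CUBIC)
o=cv2.convertScaleAbs(o,alpha=1.6,beta=15)
for k in range(0,W*s,100):
    cv2.putText(o,f"{gx[k,0]:.0f}",(0,k+5),0,.4,(0,0,255)); cv2.putText(o,f"{gy[0,k]:.0f}",(k,10),0,.4,(0,0,255))
    cv2.line(o,(0,k),(600,k),(0,0,255),1) ; cv2.line(o,(k,0),(k,600),(0,0,255),1)
cv2.imwrite("pics/ortho.png",o)
k=(abs(P[:,0]-c[0])<150)&(abs(P[:,1]-c[1])<150)
print(np.histogram(P[k,2],np.arange(-10,140,6)))
```

```text
clamp [ 540.7 -142.7    0. ]
bar [ 535.3 -161.4    0. ]
handle [ 486.7 -156.4   17. ]
trig [504.6 -99.4  17. ]
lip [660.3 -75.2 110. ]
box [625.8 -63.    0. ]
side [ 540.6 -130.7    0. ]
side [ 529.8 -164.     0. ]
centre [ 557.56060243 -117.65105652   30.        ]
(array([  335, 10425,  1310,   158,   162,   787,   686,  1173,   205,
         202,    75,    31,    30,    28,    31,    27,    34,    29,
          34,    36,   145,    79,     2,     0]), array([-10,  -4,   2,   8,  14,  20,  26,  32,  38,  44,  50,  56,  62,
        68,  74,  80,  86,  92,  98, 104, 110, 116, 122, 128, 134]))
```

View pics/ortho.png

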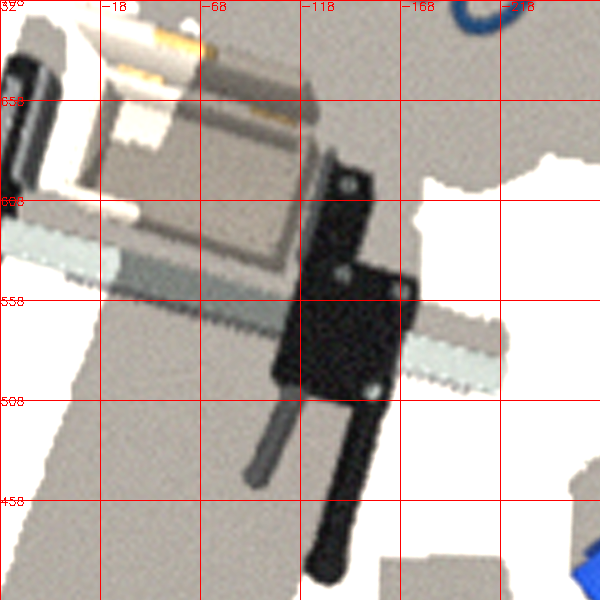

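```bash
cat >> h.py <<'E'
def ortho(im,cx,cy,z,W=300,s=2):
    gx,gy=np.meshgrid(cx+W/2-np.arange(W*s)/s, cy+W/2-np.arange(W*s)/s,indexing="ij")
    q=proj("top",np.stack([gx.ravel(),gy.ravel(),np.full(gx.size,float(z))],1)).astype(np.float32).reshape(W*s,W*s,2)
    return cv2.remap(im,q[...,0],q[...,1],cv2.INTER_CUBIC),gx,gy
E
python3 - <<'E'
from h import *
im=cv2.imread("pics/top0.png");D=np.load("top0.npy")
o,gx,gy=ortho(im,557.56,-117.65,34); g=o.max(2)
# handle line: dark mask
pts=[]
for r in range(425,545,2):
    c=np.nonzero(g[r,300:400]<45)[0]+300
    if len(c)>5: pts.append((gx[r,0],gy[r,c].mean(),np.ptp(c)/2))
pts=np.array(pts); k=np.polyfit(pts[:,0],pts[:,1],1); print("handle dy/dx",k,np.degrees(np.arctan(k[0])),pts[:,2].mean())
# dark lowest
m=(g<45)[:, 290:420]; rr,cc=np.nonzero(m[400:]); print("handle end x",gx[400+rr.max(),0],gy[0,290+int(cc[rr>rr.max()-3].mean())])
# cloud analysis in clamp frame
P,u,v=cloud("top",D); 
y=np.arctan(k[0]); ex=np.array([np.cos(y),np.sin(y)]); ey=np.array([-ex[1],ex[0]])
h=np.array([470,np.polyval(k,470)]); b=h+15.5*ey   # on clamp y=0 line
# bar pts z 20..30, y from 45..150 in clamp
L=np.c_[(P[:,:2]-b)@ex,(P[:,:2]-b)@ey,P[:,2]]
s=(abs(L[:,2]-25)<4)&(L[:,1]<-35)&(L[:,1]>-90)&(L[:,0]>20)&(L[:,0]<130); print("bar rear x med",np.median(L[s,0]),np.percentile(L[s,0],[2,98]),s.sum())
s2=(abs(L[:,2]-25)<3)&(L[:,1]>50)&(L[:,1]<150)&(L[:,0]>20)&(L[:,0]<130);print("bar front",np.median(L[s2,0]),np.percentile(L[s2,0],[2,98]))
a=np.r_[np.c_[L[s,:2]],np.c_[L[s2,:2]]]; print("slope",np.degrees(np.arctan(np.polyfit(a[:,1],a[:,0],1)[0])))
x0=np.median(L[s,0]); O=b+x0*ex; print("clamp O",O,"yaw",np.degrees(y))
L[:,0]-=x0
def rep(n,q): print(n,q.sum(),np.percentile(L[q],[2,50,98],axis=0).round(1).tolist() if q.sum() else "")
rep("handle",(L[:,0]<-40)&(L[:,0]>-130)&(abs(L[:,1]+15)<14)&(L[:,2]>27))
rep("trig",(L[:,0]<-40)&(L[:,0]>-95)&(L[:,1]>0)&(L[:,1]<50)&(L[:,2]>15))
rep("jaw",(L[:,0]>-20)&(L[:,0]<95)&(L[:,1]>150)&(L[:,1]<240)&(abs(L[:,2]-35)<4))
rep("lidtop",(abs(L[:,0]-80)<70)&(L[:,1]>20)&(L[:,1]<190)&(L[:,2]>100))
rep("lidmid",(abs(L[:,0]-80)<70)&(L[:,1]>20)&(L[:,1]<190)&(L[:,2]>65)&(L[:,2]<90))
rep("boxrim",(L[:,0]>5)&(L[:,0]<110)&(L[:,1]>42)&(L[:,1]<180)&(abs(L[:,2]-46)<4))
q=(P[:,0]>600)&(P[:,2]>60)&((L[:,0]>150)|(L[:,1]>210)|(L[:,1]<-20))&(P[:,0]<1000)
for yy in range(-400,300,50):
    w=q&(abs(P[:,1]-yy)<25)
    if w.sum()>5: print("tall y",yy,P[w,0].min().round(),P[w,2].max().round(),w.sum())
E
```

```text
handle dy/dx [-0.28147402 -9.76945499] -15.720531689208725 14.808333333333334
handle end x 416.05999999999995 -131.65
bar rear x med 69.26927153870054 [58.72446067 79.04396088] 154
bar front 70.34364511831507 [59.54369206 94.79634881]
slope 0.5962133395522171
clamp O [ 540.87788855 -145.91021738] yaw -15.720531689208725
handle 265 [[-122.6, -23.0, 27.4], [-83.7, -15.5, 32.4], [-42.1, -7.4, 36.3]]
trig 110 [[-85.6, 20.5, 16.4], [-63.8, 27.0, 27.6], [-41.0, 35.3, 31.4]]
jaw 408 [[-10.2, 153.0, 31.1], [40.8, 197.1, 33.6], [86.3, 212.3, 38.2]]
lidtop 282 [[89.1, 46.3, 101.7], [92.7, 99.6, 114.5], [99.5, 154.8, 121.4]]
lidmid 123 [[89.5, 45.2, 65.3], [91.7, 98.2, 77.8], [94.1, 154.0, 89.0]]
boxrim 323 [[25.0, 48.1, 42.2], [63.8, 104.0, 44.4], [93.3, 157.3, 48.6]]
tall y -350 686.0 133.0 323
tall y -50 856.0 173.0 533
tall y 0 835.0 224.0 1724
tall y 50 837.0 224.0 1142
tall y 100 879.0 228.0 413
tall y 150 799.0 428.0 5230
tall y 200 711.0 472.0 7313
tall y 250 622.0 412.0 5170
```

>>> arm_command(
  motion=[
    {"offset": [0, 0, 0], "spin": 0.181},
    {"offset": [0, 0, 0], "spin": 0.181},
    {"offset": [0, 0, 0], "spin": 0.181},
    {"offset": [0.033, -0.05, 0], "spin": 0},
    {"offset": [0.033, -0.05, 0], "spin": 0},
  ],
  jaw=0.07,
  newtons=8,
)

```text
time_s: 1.82
ee_pos: [244.9, -474.9, 227.9]
ee_rot: [180.0, -0.0, -15.7]
force: [0.8, -0.7, -0.2]
gripper_width: 70.0
gripper_force: 0.0
```

>>> arm_command(
  motion=[
    {"offset": [0.033, -0.05, 0], "spin": 0},
    {"offset": [0.033, -0.05, 0], "spin": 0},
    {"offset": [0.033, -0.05, 0], "spin": 0},
    {"offset": [0.033, -0.05, 0], "spin": 0},
    {"offset": [0.033, -0.05, 0], "spin": 0},
  ],
)

```text
time_s: 2.45
ee_pos: [471.8, -277.7, 228.2]
ee_rot: [180.0, -0.0, -15.6]
force: [0.6, -0.9, 0.1]
gripper_width: 70.2
gripper_force: 0.0
```

>>> arm_command(
  motion=[
    {"offset": [0.033, -0.05, 0], "spin": 0},
    {"offset": [0.033, -0.05, 0], "spin": 0},
    {"offset": [0.033, -0.05, 0], "spin": 0},
    {"offset": [0.033, -0.05, 0], "spin": 0},
    {"offset": [0.033, -0.05, 0], "spin": 0},
  ],
)

```text
time_s: 3.08
ee_pos: [697.9, -81.2, 228.0]
ee_rot: [180.0, -0.0, -15.6]
force: [0.3, -1.1, 0.4]
gripper_width: 69.8
gripper_force: 0.0
```

>>> arm_command(
  motion=[
    {"offset": [0, 0, 0.058], "spin": 0},
    {"offset": [0, 0, 0.058], "spin": 0},
    {"offset": [0, 0, 0], "spin": 0},
    {"offset": [0, 0, 0], "spin": 0},
  ],
)

```text
time_s: 3.58
ee_pos: [698.0, -83.0, 114.3]
ee_rot: [-180.0, -0.2, -15.6]
force: [0.9, 0.4, 1.3]
gripper_width: 69.9
gripper_force: 0.0
```

Run:
```python
from h import *
im,D=env.grab_frame("side"); cv2.imwrite("pics/s1.png",cv2.resize(im[60:310,180:480],(600,500),interpolation=cv2.INTER_CUBIC))
p=env.state()["ee_pos"]; print(p)
y=np.radians(-15.65); ex=np.array([np.cos(y),np.sin(y)]); ey=np.array([-ex[1],ex[0]])
print((p[:2]-[540.9,-145.9])@ex,(p[:2]-[540.9,-145.9])@ey)
```

```text
[698.55039309 -83.13037469 115.3363807 ]
134.8731536185859 102.97040708624918
```

View pics/s1.png

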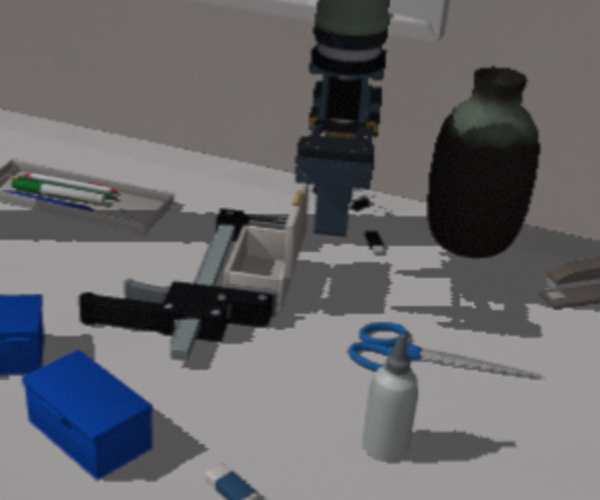

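>>> arm_command(
  motion=[
    {"offset": [-0.017, 0.003, 0.003], "spin": 0},
    {"offset": [-0.013, 0, 0.001], "spin": 0},
    {"offset": [-0.012, 0, 0.001], "spin": 0},
    {"offset": [-0.006, 0, 0.003], "spin": 0},
    {"offset": [-0.0055, 0, 0.003], "spin": 0},
  ],
)

```text
time_s: 4.25
ee_pos: [643.7, -70.9, 101.0]
ee_rot: [-180.0, 0.0, -15.6]
force: [-0.2, 0.9, 1.7]
gripper_width: 69.8
gripper_force: 0.6
```

>>> arm_command(
  motion=[
    {"offset": [-0.005, 0, 0.0045], "spin": 0},
    {"offset": [-0.005, 0, 0.0045], "spin": 0},
    {"offset": [-0.0035, 0, 0.0055], "spin": 0},
    {"offset": [-0.0035, 0, 0.0055], "spin": 0},
    {"offset": [-0.002, 0, 0.004], "spin": 0},
  ],
)

```text
time_s: 4.88
ee_pos: [625.4, -66.1, 76.3]
ee_rot: [180.0, 0.1, -15.6]
force: [0.1, 1.4, 0.6]
gripper_width: 70.1
gripper_force: 0.2
```

>>> arm_command(
  motion=[
    {"offset": [-0.002, 0, 0.004], "spin": 0},
    {"offset": [0, 0, 0.003], "spin": 0},
    {"offset": [0, 0, 0.001], "spin": 0},
    {"offset": [0, 0, 0], "spin": 0},
  ],
)

```text
time_s: 5.38
ee_pos: [623.7, -65.5, 69.3]
ee_rot: [180.0, 0.0, -15.6]
force: [-2.6, 0.7, 3.7]
gripper_width: 70.0
gripper_force: 1.9
```

>>> arm_command(
  motion=[
    {"offset": [0, 0, 0.001], "spin": 0},
    {"offset": [0, 0, 0.001], "spin": 0},
    {"offset": [0, 0, 0], "spin": 0},
  ],
)

```text
time_s: 5.75
ee_pos: [623.7, -65.5, 69.2]
ee_rot: [180.0, -0.0, -15.6]
force: [-6.7, 0.4, 13.9]
gripper_width: 70.2
gripper_force: 6.9
```

>>> arm_command(
  motion=[
    {"offset": [0, 0, -0.055], "spin": 0},
    {"offset": [-0.02, 0.04, -0.03], "spin": 0},
    {"offset": [-0.023, 0.056, 0], "spin": 0},
    {"offset": [-0.023, 0.056, 0], "spin": 0},
    {"offset": [-0.023, 0.056, 0], "spin": 0},
  ],
  jaw=0.091,
)

```text
time_s: 6.38
ee_pos: [481.4, -243.3, 152.1]
ee_rot: [180.0, -0.1, -15.6]
force: [1.4, -0.4, -0.3]
gripper_width: 91.2
gripper_force: 0.0
```

>>> arm_command(
  motion=[
    {"offset": [-0.023, 0.056, 0], "spin": 0},
    {"offset": [-0.023, 0.056, 0], "spin": 0},
    {"offset": [0, 0, 0], "spin": 0},
  ],
)

```text
time_s: 6.75
ee_pos: [405.8, -340.4, 151.9]
ee_rot: [179.9, -0.0, -15.9]
force: [-0.3, 0.2, 0.6]
gripper_width: 91.1
gripper_force: 0.0
```

```bash
cat > look.py <<'E'
from h import *
import sys
im,D=env.grab_frame("top"); st=env.state(); print(st["time_s"],st["ee_pos"],st["ee_rot"][2])
o,gx,gy=ortho(im,557.56,-117.65,34); g=o.max(2)
pts=[]
for r in range(425,545,2):
    c=np.nonzero(g[r,280:420]<45)[0]+280
    if len(c)>5 and np.ptp(c)<45: pts.append((gx[r,0],gy[r,c].mean()))
pts=np.array(pts); k=np.polyfit(pts[:,0],pts[:,1],1); y=np.arctan(k[0])
P,u,v=cloud("top",D); ex=np.array([np.cos(y),np.sin(y)]); ey=np.array([-ex[1],ex[0]])
b=np.array([470,np.polyval(k,470)])+15.5*ey
L=np.c_[(P[:,:2]-b)@ex,(P[:,:2]-b)@ey,P[:,2]]
s=(abs(L[:,2]-25)<4)&(L[:,1]<-35)&(L[:,1]>-80)&(L[:,0]>20)&(L[:,0]<130); x0=np.median(L[s,0]); L[:,0]-=x0; O=b+x0*ex
print("O",O.round(1),"yaw",np.degrees(y).round(2))
def rep(n,q): print(n,q.sum(),np.percentile(L[q],[2,50,98],axis=0).round(1).tolist() if q.sum() else "")
rep("handle",(L[:,0]<-40)&(L[:,0]>-130)&(abs(L[:,1]+15)<14)&(L[:,2]>27))
rep("trig@-52",(abs(L[:,0]+52)<6)&(L[:,1]>-4)&(L[:,1]<50)&(L[:,2]>15))
rep("jaw",(L[:,0]>-20)&(L[:,0]<15)&(L[:,1]>120)&(L[:,1]<240)&(abs(L[:,2]-35)<4))
rep("lid",(L[:,0]>5)&(L[:,0]<130)&(L[:,1]>20)&(L[:,1]<190)&(L[:,2]>48))
t=O+ex*-52+ey*-7.5; d=t-st["ee_pos"][:2]; a=np.radians(st["ee_rot"][2])
print("tool move",(d@[np.cos(a),np.sin(a)]).round(1),(d@[np.sin(a),-np.cos(a)]).round(1))
cv2.imwrite(f"pics/{sys.argv[1]}.png",cv2.convertScaleAbs(o,alpha=1.6,beta=15))
E
python3 look.py o2
```

```text
6.8 [ 407.03800721 -338.78110757  151.88293881] -15.822968126001632
O [ 541.  -145.9] yaw -15.69
handle 264 [[-122.8, -23.0, 27.5], [-84.6, -15.4, 32.3], [-41.6, -7.3, 35.8]]
trig@-52 29 [[-57.7, 20.2, 17.1], [-52.1, 24.4, 28.0], [-46.3, 31.0, 30.9]]
jaw 117 [[-11.2, 190.0, 31.4], [2.3, 201.2, 33.1], [14.4, 213.3, 36.3]]
lid 1494 [[21.9, 47.7, 50.1], [55.6, 101.8, 54.0], [89.7, 156.5, 57.6]]
tool move 24.3 -214.5
```

View pics/o2.png

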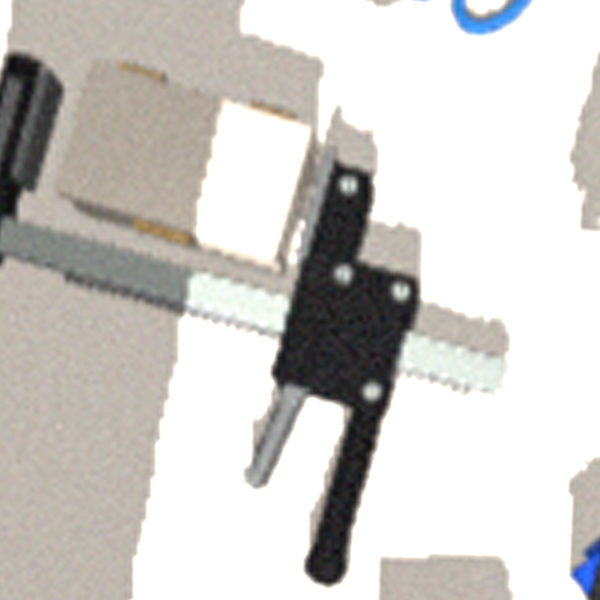

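>>> arm_command(
  motion=[
    {"offset": [0.006, -0.054, 0], "spin": 0},
    {"offset": [0.006, -0.054, 0], "spin": 0},
    {"offset": [0.006, -0.054, 0], "spin": 0},
    {"offset": [0.006, -0.054, 0.03], "spin": 0},
    {"offset": [0, 0, 0.04], "spin": 0},
  ],
)

```text
time_s: 7.42
ee_pos: [492.0, -131.4, 82.1]
ee_rot: [-179.9, -0.2, -15.2]
force: [-0.5, 0.0, 0.0]
gripper_width: 90.9
gripper_force: 0.0
```

>>> arm_command(
  motion=[
    {"offset": [0, 0, 0], "spin": 0},
    {"offset": [0, 0, 0], "spin": 0},
  ],
)

```text
time_s: 7.68
ee_pos: [490.1, -135.7, 82.9]
ee_rot: [180.0, -0.1, -15.6]
force: [0.1, -0.3, 0.6]
gripper_width: 90.8
gripper_force: 0.0
```

```bash
cat > pos.py <<'E'
from h import *
import sys
st=env.state(); y=np.radians(-15.69); ex=np.array([np.cos(y),np.sin(y)]); ey=np.array([-ex[1],ex[0]])
d=st["ee_pos"][:2]-[541,-145.9]; print(st["time_s"],"clampxy",d@ex,d@ey,"z",st["ee_pos"][2],st["ee_rot"],st["gripper_width"],st["gripper_force"],st["force"])
E
python3 pos.py
```

```text
7.675 clampxy -51.71723369307482 -3.9306397503857444 z 82.94614567796171 [ 1.79999678e+02 -1.05445482e-01 -1.55712849e+01] 90.83528381260504 0.0 [ 0.06192166 -0.27810924  0.61306395]
```

>>> arm_command(
  motion=[
    {"offset": [0, 0, 0.03], "spin": 0},
    {"offset": [0, 0, 0.025], "spin": 0},
    {"offset": [0, 0, 0.01], "spin": 0},
    {"offset": [0, 0, 0], "spin": 0},
    {"offset": [0, 0.003, 0], "spin": 0},
  ],
)

```text
time_s: 8.3
ee_pos: [489.3, -139.2, 18.2]
ee_rot: [180.0, -0.2, -15.6]
force: [-0.1, 0.8, 1.3]
gripper_width: 91.2
gripper_force: 0.0
```

>>> arm_command(
  motion=[
    {"offset": [0, 0, 0], "spin": 0},
  ],
  jaw=0.06,
  newtons=8,
)

```text
time_s: 8.43
ee_pos: [488.9, -139.1, 17.9]
ee_rot: [-180.0, -0.1, -15.6]
force: [-0.8, 1.9, 1.2]
gripper_width: 83.6
gripper_force: 0.8
```

>>> arm_command(
  motion=[
    {"offset": [0, 0, 0], "spin": 0},
    {"offset": [0, 0, 0], "spin": 0},
    {"offset": [0, 0, 0], "spin": 0},
    {"offset": [0, 0, 0], "spin": 0},
    {"offset": [0, 0, 0], "spin": 0},
  ],
  jaw=0.02,
  newtons=8,
)

```text
time_s: 9.05
ee_pos: [488.2, -139.6, 17.1]
ee_rot: [179.9, -0.0, -15.5]
force: [-2.0, -2.1, 3.9]
gripper_width: 38.0
gripper_force: 7.8
```

>>> arm_command(
  motion=[
    {"offset": [0, 0, 0], "spin": 0},
    {"offset": [0, 0, 0], "spin": 0},
    {"offset": [0, 0, 0], "spin": 0},
  ],
)

```text
time_s: 9.43
ee_pos: [488.1, -139.2, 17.1]
ee_rot: [180.0, 0.0, -15.6]
force: [-2.8, -4.5, 4.9]
gripper_width: 35.0
gripper_force: 7.8
```

```bash
python3 pos.py
```

```text
9.425 clampxy -52.73512633368505 -7.84827968851112 z 17.05957492945515 [ 1.79952450e+02  5.71904118e-03 -1.55751075e+01] 34.98626590861934 7.75522573152557 [-2.80347792 -4.51195142  4.86702648]
```

>>> arm_command(
  motion=[
    {"offset": [0, 0, 0], "spin": 0},
    {"offset": [0, 0, 0], "spin": 0},
    {"offset": [0, 0, 0], "spin": 0},
  ],
)

```text
time_s: 9.8
ee_pos: [488.1, -139.0, 17.0]
ee_rot: [180.0, 0.0, -15.6]
force: [-2.9, -4.6, 5.0]
gripper_width: 34.6
gripper_force: 7.8
```

Run:
```python
from h import *
im,D=env.grab_frame("side"); im2,D2=env.grab_frame("top")
a=cv2.resize(im[150:260,210:340],(520,440),interpolation=cv2.INTER_CUBIC)
b=cv2.resize(im2[130:290,150:300],(280,300))
o=np.zeros((440,800,3),np.uint8);o[:,:520]=a;o[:300,520:]=b
cv2.imwrite("pics/g1.png",cv2.convertScaleAbs(o,alpha=1.5,beta=20))
```

```text
(no output)
```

View pics/g1.png

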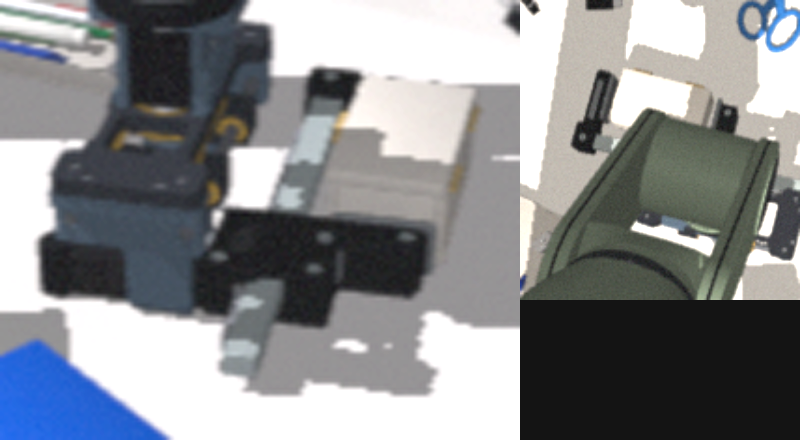

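```bash
cat > gap.py <<'E'
from h import *
def gap():
    im,D=env.grab_frame("top"); P,u,v=cloud("top",D)
    y=np.radians(-15.69); ex=np.array([np.cos(y),np.sin(y)]); ey=np.array([-ex[1],ex[0]])
    d=P[:,:2]-[541,-145.9]; L=np.c_[d@ex,d@ey,P[:,2]]
    dark=im[v,u].max(1)<60
    for nm,q in(("fixed",(L[:,0]>60)&(L[:,0]<95)&(L[:,1]<52)&(L[:,1]>0)),("slide",(L[:,0]>15)&(L[:,0]<95)&(L[:,1]>130)&(L[:,1]<225))):
        q=q&(abs(L[:,2]-34)<4)&(dark|(nm=="slide"))
        print(nm,q.sum(),np.percentile(L[q],[2,50,98],axis=0).round(1).tolist())
    q=(L[:,2]>51)&(L[:,2]<59)&(L[:,0]>10)&(L[:,0]<110)&(L[:,1]>30)&(L[:,1]<180)
    print("lid",q.sum(),np.percentile(L[q],[1,50,99],axis=0).round(1).tolist())
gap()
E
python3 gap.py; python3 pos.py
```

```text
fixed 86 [[60.5, 11.6, 30.6], [69.1, 24.8, 33.3], [81.2, 36.0, 36.5]]
slide 288 [[16.5, 170.6, 30.2], [51.2, 183.3, 33.4], [85.7, 195.0, 37.0]]
lid 1046 [[25.5, 47.2, 51.2], [64.9, 111.6, 54.2], [90.7, 158.1, 57.9]]
9.95 clampxy -52.76127325536533 -7.727004864164328 z 17.061340001206283 [ 1.79956227e+02  7.31907755e-03 -1.55673904e+01] 34.800150690787206 7.769830394536257 [-2.27251164 -4.90108349  4.98533572]
```

>>> arm_command(
  motion=[
    {"offset": [0, 0, 0], "spin": 0},
    {"offset": [0, 0, 0], "spin": 0},
    {"offset": [0, 0, 0], "spin": 0},
    {"offset": [0, 0, 0], "spin": 0},
    {"offset": [0, 0, 0], "spin": 0},
  ],
  jaw=0.091,
)

```text
time_s: 10.58
ee_pos: [488.1, -138.7, 16.8]
ee_rot: [180.0, 0.0, -15.6]
force: [-1.1, -0.0, 0.5]
gripper_width: 81.8
gripper_force: 0.0
```

>>> arm_command(
  motion=[
    {"offset": [0, 0, 0], "spin": 0},
    {"offset": [0, 0, 0], "spin": 0},
    {"offset": [0, 0, 0], "spin": 0},
    {"offset": [0, 0, 0], "spin": 0},
  ],
)

```text
time_s: 11.08
ee_pos: [488.3, -138.7, 16.9]
ee_rot: [180.0, 0.0, -15.6]
force: [-0.3, -0.0, -0.6]
gripper_width: 90.9
gripper_force: 0.0
```

```bash
python3 gap.py; python3 pos.py
```

```text
fixed 85 [[60.3, 11.6, 30.4], [69.3, 24.7, 33.6], [81.0, 35.6, 36.7]]
slide 289 [[16.3, 171.1, 30.2], [50.6, 183.8, 33.3], [84.9, 195.1, 36.8]]
lid 1046 [[25.4, 46.8, 51.4], [65.0, 110.9, 54.3], [90.3, 158.1, 57.9]]
11.125 clampxy -52.67671487671061 -7.338154726303119 z 16.958601150991328 [ 1.79994643e+02 -1.16889367e-03 -1.55974836e+01] 90.81826150461855 0.0 [ 0.1584531   0.92755626 -0.4133014 ]
```

>>> arm_command(
  motion=[
    {"offset": [0, 0, -0.001], "spin": 0},
    {"offset": [0, 0, 0], "spin": 0},
    {"offset": [0, 0, 0], "spin": 0},
    {"offset": [0, 0, 0], "spin": 0},
    {"offset": [0, 0, 0], "spin": 0},
  ],
  jaw=0.02,
  newtons=8,
)

```text
time_s: 11.75
ee_pos: [487.8, -139.2, 17.9]
ee_rot: [179.9, 0.0, -15.5]
force: [-1.9, -2.3, 1.0]
gripper_width: 44.2
gripper_force: 7.9
```

>>> arm_command(
  motion=[
    {"offset": [0, 0, 0], "spin": 0},
    {"offset": [0, 0, 0], "spin": 0},
    {"offset": [0, 0, 0], "spin": 0},
    {"offset": [0, 0, 0], "spin": 0},
    {"offset": [0, 0, 0], "spin": 0},
  ],
)

```text
time_s: 12.38
ee_pos: [488.0, -138.8, 17.9]
ee_rot: [180.0, 0.0, -15.6]
force: [-3.7, -2.8, 2.6]
gripper_width: 32.6
gripper_force: 7.6
```

```bash
python3 gap.py; python3 pos.py
```

```text
fixed 97 [[60.3, 14.4, 30.5], [70.9, 27.5, 33.7], [82.1, 38.6, 37.0]]
slide 233 [[16.5, 164.1, 30.1], [52.2, 173.9, 33.1], [86.5, 183.9, 36.5]]
lid 1037 [[25.3, 46.7, 51.4], [65.3, 111.2, 54.3], [90.4, 158.0, 58.0]]
12.425 clampxy -52.99889248756749 -7.449790985711297 z 17.93675422558929 [ 1.79983049e+02  3.65115532e-02 -1.55854033e+01] 32.5857947457743 7.625049753114581 [-3.49124147 -2.92883649  3.59018736]
```

>>> arm_command(
  motion=[
    {"offset": [0, 0, 0], "spin": 0},
    {"offset": [0, 0, 0], "spin": 0},
    {"offset": [0, 0, 0], "spin": 0},
    {"offset": [0, 0, 0], "spin": 0},
    {"offset": [0, 0, 0], "spin": 0},
  ],
  jaw=0.091,
)

```text
time_s: 13.05
ee_pos: [488.8, -138.9, 18.1]
ee_rot: [180.0, -0.1, -15.6]
force: [-0.5, -0.8, 0.6]
gripper_width: 80.0
gripper_force: 0.0
```

>>> arm_command(
  motion=[
    {"offset": [0, 0, 0], "spin": 0},
    {"offset": [0, 0, 0], "spin": 0},
    {"offset": [0, 0, 0], "spin": 0},
    {"offset": [0, 0, 0], "spin": 0},
  ],
)

```text
time_s: 13.55
ee_pos: [488.3, -138.8, 17.9]
ee_rot: [180.0, -0.0, -15.6]
force: [-0.6, 0.9, 0.6]
gripper_width: 90.7
gripper_force: 0.0
```

>>> arm_command(
  motion=[
    {"offset": [0, 0, 0], "spin": 0},
    {"offset": [0, 0, 0], "spin": 0},
    {"offset": [0, 0, 0], "spin": 0},
    {"offset": [0, 0, 0], "spin": 0},
    {"offset": [0, 0, 0], "spin": 0},
  ],
  jaw=0.02,
  newtons=8,
)

```text
time_s: 14.18
ee_pos: [488.2, -138.9, 17.9]
ee_rot: [180.0, 0.0, -15.5]
force: [0.2, 0.1, 0.4]
gripper_width: 44.8
gripper_force: 8.0
```

>>> arm_command(
  motion=[
    {"offset": [0, 0, 0], "spin": 0},
    {"offset": [0, 0, 0], "spin": 0},
    {"offset": [0, 0, 0], "spin": 0},
    {"offset": [0, 0, 0], "spin": 0},
    {"offset": [0, 0, 0], "spin": 0},
  ],
)

```text
time_s: 14.8
ee_pos: [488.0, -138.8, 17.9]
ee_rot: [180.0, 0.0, -15.6]
force: [-1.6, -0.7, 0.5]
gripper_width: 38.4
gripper_force: 7.5
```

```bash
python3 gap.py; python3 pos.py
```

```text
fixed 109 [[60.4, 18.4, 30.4], [71.1, 32.3, 33.6], [84.0, 44.7, 37.1]]
slide 210 [[16.6, 160.4, 30.3], [48.1, 169.6, 32.9], [80.6, 178.9, 36.6]]
lid 1041 [[23.3, 44.3, 51.2], [65.4, 105.1, 54.3], [91.5, 155.1, 57.8]]
14.85 clampxy -52.91075451361598 -7.469160466636363 z 17.887597599827888 [ 1.79984569e+02  2.70297217e-02 -1.55925078e+01] 39.11371695038639 7.434441190562211 [-1.45976926 -1.71475144 -0.22097319]
```

>>> arm_command(
  motion=[
    {"offset": [0, 0, 0], "spin": 0},
    {"offset": [0, 0, 0], "spin": 0},
    {"offset": [0, 0, 0], "spin": 0},
    {"offset": [0, 0, 0], "spin": 0},
    {"offset": [0, 0, 0], "spin": 0},
  ],
  newtons=10,
)

```text
time_s: 15.48
ee_pos: [488.1, -138.7, 17.9]
ee_rot: [180.0, 0.0, -15.6]
force: [-3.2, -0.6, 0.9]
gripper_width: 36.8
gripper_force: 9.3
```

>>> arm_command(
  motion=[
    {"offset": [0, 0, 0], "spin": 0},
    {"offset": [0, 0, 0], "spin": 0},
    {"offset": [0, 0, 0], "spin": 0},
    {"offset": [0, 0, 0], "spin": 0},
    {"offset": [0, 0, 0], "spin": 0},
  ],
  newtons=13,
)

```text
time_s: 16.1
ee_pos: [488.1, -138.7, 17.9]
ee_rot: [180.0, 0.0, -15.6]
force: [-4.1, -2.4, 1.2]
gripper_width: 36.3
gripper_force: 12.1
```

```bash
python3 gap.py; python3 pos.py;python3 - <<'E'
from h import *
im,D=env.grab_frame("side"); im2,D2=env.grab_frame("top")
a=cv2.resize(im[150:250,220:330],(440,400),interpolation=cv2.INTER_CUBIC)
b=cv2.resize(im2[145:245,160:250],(360,400),interpolation=cv2.INTER_CUBIC)
cv2.imwrite("pics/g2.png",cv2.convertScaleAbs(np.hstack([a,b]),alpha=1.3,beta=20))
E
```

```text
fixed 112 [[60.7, 18.5, 30.7], [71.0, 32.8, 33.6], [84.2, 44.7, 36.7]]
slide 200 [[17.2, 159.7, 30.3], [48.4, 169.2, 33.3], [82.0, 178.7, 36.4]]
lid 1041 [[22.9, 44.2, 51.3], [65.5, 103.9, 54.4], [92.1, 154.6, 57.9]]
16.15 clampxy -52.895847581268846 -7.43065176040494 z 17.888653067423398 [ 1.79987939e+02  2.59618904e-02 -1.55932979e+01] 36.554172644548466 12.113213308621198 [-3.61640265 -2.46247419  0.55499808]
```

View pics/g2.png

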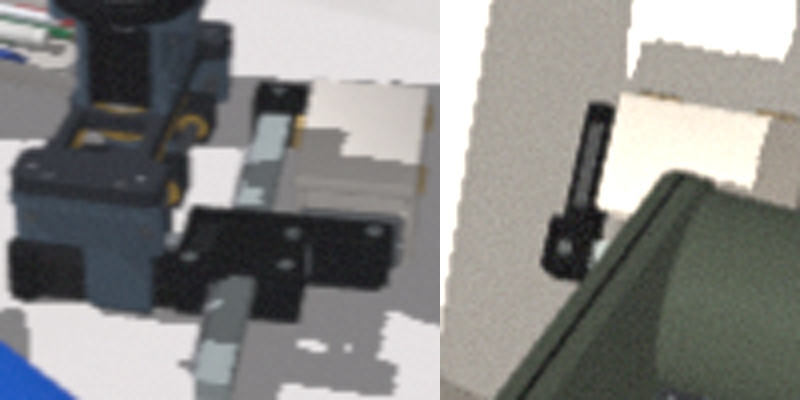

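Run:
```python
from h import *
y=np.radians(-15.69); ex=np.array([np.cos(y),np.sin(y)]); ey=np.array([-ex[1],ex[0]])
def m(im,D):
    P,u,v=cloud("top",D); d=P[:,:2]-[541,-145.9]; L=np.c_[d@ex,d@ey,P[:,2]]; dark=im[v,u].max(1)<60
    for nm,lo,hi in(("fixed",0,52),("slide",130,225)):
        o=[]
        for x in(20,30,40,50,60,70,80):
            q=(abs(L[:,0]-x)<6)&(L[:,1]>lo)&(L[:,1]<hi)&(abs(L[:,2]-34)<4)&(dark|(nm=="slide"))
            o.append(np.percentile(L[q,1],[4,50,96]).round(1).tolist() if q.sum()>8 else None)
        print(nm,o)
m(cv2.imread("pics/top0.png"),np.load("top0.npy")); m(*env.grab_frame("top")); print(env.state()["gripper_width"])
```

```text
fixed [[2.1, 18.8, 34.9], [2.0, 20.2, 37.3], [11.0, 26.3, 39.9], [14.2, 26.5, 38.4], [14.4, 26.1, 38.9], [15.5, 28.3, 39.3], [15.9, 33.2, 40.1]]
slide [[190.6, 200.1, 212.6], [138.6, 194.6, 205.0], [153.6, 193.1, 204.9], [153.5, 193.5, 204.9], [153.2, 192.9, 206.1], [152.9, 193.7, 205.2], [152.4, 193.8, 204.8]]
fixed [None, None, None, [18.7, 30.8, 42.5], [18.6, 29.9, 42.8], [18.5, 32.1, 44.1], [19.9, 34.8, 44.8]]
slide [[147.8, 167.3, 174.5], [160.0, 167.6, 175.5], [160.8, 168.6, 176.6], [161.8, 168.6, 176.8], [162.5, 169.7, 178.0], [163.4, 170.6, 178.4], [164.2, 170.9, 178.2]]
36.1588971289366
```

>>> arm_command(
  motion=[
    {"offset": [0, 0, 0], "spin": 0},
    {"offset": [0, 0, 0], "spin": 0},
    {"offset": [0, 0, 0], "spin": 0},
    {"offset": [0, 0, 0], "spin": 0},
    {"offset": [0, 0, 0], "spin": 0},
  ],
  jaw=0.091,
  newtons=8,
)

```text
time_s: 16.92
ee_pos: [488.6, -138.9, 18.1]
ee_rot: [180.0, -0.0, -15.6]
force: [-0.4, -0.2, -0.5]
gripper_width: 83.7
gripper_force: 0.0
```

>>> arm_command(
  motion=[
    {"offset": [0, 0, 0], "spin": 0},
    {"offset": [0, 0, 0], "spin": 0},
    {"offset": [0, 0, 0], "spin": 0},
    {"offset": [0, 0, 0], "spin": 0},
  ],
)

```text
time_s: 17.42
ee_pos: [488.3, -138.7, 17.9]
ee_rot: [180.0, -0.0, -15.6]
force: [0.5, -0.4, -1.0]
gripper_width: 91.2
gripper_force: 0.0
```

>>> arm_command(
  motion=[
    {"offset": [0, 0, 0], "spin": 0},
    {"offset": [0, 0, 0], "spin": 0},
    {"offset": [0, 0, 0], "spin": 0},
    {"offset": [0, 0, 0], "spin": 0},
    {"offset": [0, 0, 0], "spin": 0},
  ],
  jaw=0.02,
)

```text
time_s: 18.05
ee_pos: [488.4, -138.7, 17.9]
ee_rot: [180.0, -0.0, -15.6]
force: [0.3, 2.6, -1.5]
gripper_width: 45.6
gripper_force: 7.9
```

>>> arm_command(
  motion=[
    {"offset": [0, 0, 0], "spin": 0},
    {"offset": [0, 0, 0], "spin": 0},
    {"offset": [0, 0, 0], "spin": 0},
    {"offset": [0, 0, 0], "spin": 0},
    {"offset": [0, 0, 0], "spin": 0},
  ],
)

```text
time_s: 18.68
ee_pos: [488.4, -138.7, 17.9]
ee_rot: [180.0, -0.0, -15.6]
force: [0.7, 2.2, -2.3]
gripper_width: 45.3
gripper_force: 8.0
```

```bash
python3 gap.py; python3 pos.py
```

```text
fixed 111 [[60.5, 17.4, 30.6], [71.6, 32.1, 33.7], [83.6, 44.5, 37.0]]
slide 193 [[16.4, 157.8, 30.5], [46.5, 168.1, 33.0], [78.2, 177.2, 36.2]]
lid 1038 [[21.5, 43.4, 51.3], [65.7, 102.2, 54.3], [92.7, 153.9, 57.9]]
18.725 clampxy -52.59895501279478 -7.341539934003332 z 17.898383232190284 [ 1.79995702e+02 -1.03567351e-02 -1.55965913e+01] 45.36323255109544 7.974087800248526 [ 1.17340734  1.8864656  -2.26834336]
```

>>> arm_command(
  motion=[
    {"offset": [0, 0, 0], "spin": 0},
    {"offset": [0, 0, 0], "spin": 0},
    {"offset": [0, 0, 0], "spin": 0},
  ],
  newtons=11,
)

```text
time_s: 19.1
ee_pos: [488.2, -138.8, 17.9]
ee_rot: [180.0, 0.0, -15.6]
force: [1.0, 1.8, -1.9]
gripper_width: 45.0
gripper_force: 10.9
```

>>> arm_command(
  motion=[
    {"offset": [0, 0, 0], "spin": 0},
    {"offset": [0, 0, 0], "spin": 0},
    {"offset": [0, 0, 0], "spin": 0},
    {"offset": [0, 0, 0], "spin": 0},
    {"offset": [0, 0, 0], "spin": 0},
  ],
  newtons=14,
)

```text
time_s: 19.73
ee_pos: [488.1, -138.7, 17.9]
ee_rot: [180.0, 0.0, -15.6]
force: [-0.6, 0.4, -3.4]
gripper_width: 44.7
gripper_force: 13.7
```

```bash
python3 gap.py; python3 pos.py;python3 - <<'E'
from h import *
im,D=env.grab_frame("side"); im2,D2=env.grab_frame("top")
a=cv2.resize(im[150:250,220:330],(440,400),interpolation=cv2.INTER_CUBIC)
b=cv2.resize(im2[145:245,160:250],(360,400),interpolation=cv2.INTER_CUBIC)
cv2.imwrite("pics/g3.png",cv2.convertScaleAbs(np.hstack([a,b]),alpha=1.3,beta=20))
E
```

```text
fixed 109 [[60.2, 18.3, 30.5], [71.1, 32.1, 33.7], [84.0, 44.0, 36.7]]
slide 195 [[16.5, 157.9, 30.4], [46.2, 167.7, 33.1], [78.0, 177.7, 36.6]]
lid 1039 [[22.6, 43.4, 51.4], [65.6, 101.9, 54.3], [92.5, 153.4, 57.9]]
19.775 clampxy -52.88265232929371 -7.378749726325382 z 17.87799917832699 [ 1.79991538e+02  2.33707979e-02 -1.55932883e+01] 44.52965367049255 13.72009276994504 [ 0.38766229  0.63363572 -2.814739  ]
```

View pics/g3.png

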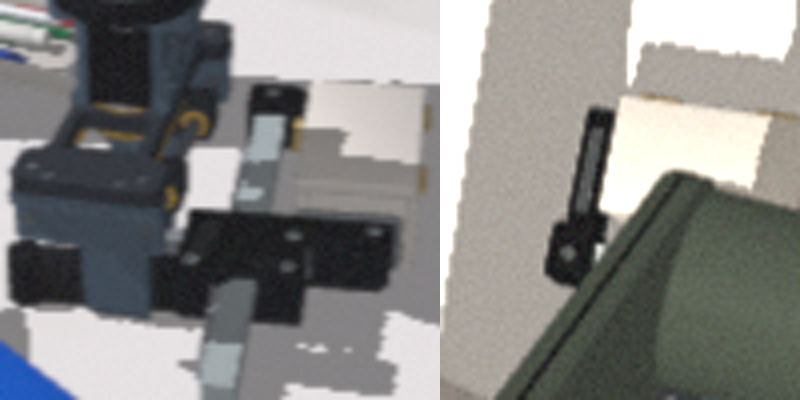

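Run:
```python
from h import *
y=np.radians(-15.69); ex=np.array([np.cos(y),np.sin(y)]); ey=np.array([-ex[1],ex[0]])
im,D=env.grab_frame("top"); P,u,v=cloud("top",D); d=P[:,:2]-[541,-145.9]; L=np.c_[d@ex,d@ey,P[:,2]]
xs=np.arange(30,80,4)
def e(q,p,xs=xs):
    a=[np.percentile(L[q&(abs(L[:,0]-x)<4),1],p) for x in xs]; k=np.polyfit(xs,a,1); return np.degrees(np.arctan(k[0])).round(2),np.polyval(k,55).round(1)
s=(L[:,1]>150)&(L[:,1]<200)&(abs(L[:,2]-34)<4); lid=(L[:,1]>100)&(L[:,1]<170)&(L[:,2]>50)&(L[:,2]<60)
print("slide back",e(s,97),"mid",e(s,50),"lid end",e(lid,98))
x2=np.arange(60,84,4); f=(L[:,1]>0)&(L[:,1]<52)&(abs(L[:,2]-34)<4)&(im[v,u].max(1)<60)
print("fixed",e(f,3,x2),e(f,97,x2)); print(env.state()["gripper_width"],env.state()["gripper_force"])
```

```text
slide back (np.float64(5.01), np.float64(176.4)) mid (np.float64(4.55), np.float64(168.4)) lid end (np.float64(4.71), np.float64(153.3))
fixed (np.float64(5.71), np.float64(16.1)) (np.float64(6.69), np.float64(41.8))
44.67917936854371 13.715166205074638
```

Jaw and box are parallel to within half a degree. The lid is shut, and the trigger is held at about 14 N, short of full squeeze, so the box is tight.

```bash
python3 -c "
from workcell import env
print(env.job_done())"
```

```text
the job is handed in; nothing more can be done
None
```

I shut the lid, closed the jaws on both ends of the box in four trigger strokes, and handed the job in still squeezing the trigger at about 14 N; the box-end force (not measured) should be about 15–20 N, and no verdict came back.

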